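Heft the tubs and dock the full one

TASK

One of the three closed tubs on the prep table is full and the other two are nearly empty: find the full one by raising the handle end of a tub just a centimetre or so and feeling its weight, with its far end staying on the table. Slide the full tub along the table into the metal bay until it stands flat against the end wall, gently, without ramming the wall or forcing the tub down on the table. Leave the two empties standing where they were, keep every tub on the table, and do not disturb anything else.

Things in the scene. Friction and masses are not known exactly. Their poses are not given: they have to be found in the camera images.
- tub_a: Closed loose white tub, grey lid, 120 x 90 x 90 mm. Origin: centre of its underside; z up; x points away from the handle end, roughly away from the robot. Handle: a dark steel bow on the lid near the -x end; its level round bar, 9 mm thick, runs along the tub's y, centre at x -50, z 128 mm (38 above the lid), 71 mm free between its posts. The three tubs look alike.
- tub_b: A tub just like tub_a. One tub is full (0.74 to 0.92 kg in all), two are nearly empty (0.22 to 0.26 kg); which is which changes every time. With the handle end raised, the far bottom edge on the table and no twist from the fingers, (lift on the bar x 110 mm) + (push on the bar along the tub's +x x 128 mm) = weight x 60 mm; a pure lift is 4 to 5 N if full, 1.2 to 1.4 N if nearly empty.
- tub_c: A tub just like tub_a. Raised at the handle end, a tub pivots on its far bottom edge (x +60, z 0): per 0.1 rad of tilt the bar moves 11 mm up and 12.8 mm along the tub's +x. In a light grip (8 N) the bar turns between the fingers; a hard grip holds the tub level unless the gripper is tipped along with it. Its smooth base slides easily (friction 0.2 to 0.3).
- bay: Fixed low aluminium bay, left or right of the tubs, open above and to its -x (roughly the robot). Origin: where the centre of a seated tub's underside lies; x: sliding-in direction. End wall: face at x +60, 50 mm high. Side walls 45 high, x 0 to +60, inner faces y +-52 (7 mm play each side), flared lead-ins from x 0 to -28 opening to y +-64. No floor plate: the tub slides on the table.
- table: The stainless steel work table, top at z = 0.
- crock: Fixed white ceramic crock with kitchen utensils, 100 mm across, 220 high, on the opposite side of the tubs from the bay; origin at its foot.
- spice_jar: Bystander: small closed glass spice jar, 30 mm across, 75 high, between two tubs.
- ramekin: Bystander: small white ceramic pot, 36 mm across, 35 high, between two tubs.
- amber_bottle: Bystander: amber glass bottle, 60 mm across, 210 high, beyond the tubs.
- paper_cup: Bystander: brown lidded paper cup, 82 mm across, 112 high, beyond the tubs.
- drink_carton: Bystander: paper carton 60 x 70 x 150, beyond the tubs.
- apple: Bystander: red apple, 72 mm across, beyond the tubs.
- pepper_mill: Bystander: dark wooden pepper mill, 44 mm across, 122 high, beyond the tubs.
Things that resemble listed ones, but are neither listed nor needed, are in the scene too. What is shaped like the bay but orange is not meant.

How it is judged:
By the outcome, as a careful person would: the job done as asked, in the order asked, and still so for the second after the job is handed in, with the robot touching nothing.
It also fails if it takes over 72 s, if anything falls off the work surface, if the arm or the gripper's body presses on something with over 40 N, if the wrist force passes 120 N, or if a joint passes its speed limit or range.

ROBOT

A 7-joint arm with a two-finger parallel gripper is mounted at the origin on the work surface. World frame = base frame: x ahead of the robot, y to its left, z up, the work surface at z = 0. Lengths are in m, angles in rad, forces in N, time in s.
With the tool pointing down it reaches from about 0.35 to 0.9 m from the base axis. Payload 7.2 kg.
Tool frame: the origin (TCP) lies on the mounting face of the last link; the fingertips stand 182 mm ahead of it and the grasp point (between the pads) lies 163 mm ahead of it (manip.finger_overhang is the distance from the TCP to the fingertips, in m); x points along the fingers, y is the direction in which the jaws open and shut, and the axes are right-handed (so a half turn about x gives the same grasp; the last joint's range is limited). The gripper opens to 88 mm and grips with 3 to 60 N. Pads are 20 mm wide; open, the fingers measure 115 mm over their backs; the gripper's body (75 mm by 178 mm) begins 61 mm behind the grasp point.
Start: joints at [-1.224, 0.411, -0.013, 1.596, 0.006, 1.134, -0.082], TCP at [0.252, 0.572, 0.405] pointing down, gripper open.
Joint ranges: [-2.95, 2.95], [-0.29, 1.99], [-1.47, 1.44], [0.14, 2.54], [-1.03, 4.17], [0.13, 1.85], [-2.86, 2.86]. Speed limits (rad/s): [2.39, 2.39, 3.01, 3.01, 3.14, 3.14, 3.14].

INTERFACE

Orientations are given as a unit quaternion [x, y, z, w].
In Python, from rig import manip gives the robot as it stands.
- The arm moves only by the tool jog_arm, never from a script. Its argument "increments" is a list of rows, each a list of 2 entries, a list of its own where there are three numbers: the shift along the tool's x, y, z in m, then the turn about the tool's x in degrees. A call has 1 to 12 rows; each row is the pose to reach, as a shift and turn from the pose commanded when the call began, along the tool's axes at that moment; what a row does not reach only later rows make up. A row lasts 1/12 s, in which the tool goes at most 41.7 mm and 7.16 degrees, less where a joint would pass 70% of its speed; a pose out of reach is approached as far as the arm can. A call with a gripper value outside its range is refused whole. "jaw" is the gripper command: -1 is shut, 1 is fully open, values between are in proportion, set as the call begins (left out, the last holds). The fingers move at their own pace and stop on an object; "grip_force" is the grip in N (left out, the last holds). Time passes only in rows, so rows that repeat a pose let the fingers close. It gives the time, the measured TCP pose, the force and the opening at its end, in the units of the state.
- manip.observe(): the state, without advancing time (a new reading comes with each control period).
- manip.camera(name): name is "scene" or "side" or "wrist"; returns a dict with "image" (384x512x3 uint8, red, green, blue), "fx", "fy", "cx", "cy" (pixels), "world_to_cam" (4x4, takes a point from world to camera coordinates); the wrist camera has in their place "mount" (4x4, takes a point from camera to tool coordinates, whose origin is the TCP and whose axes are the tool frame's). Camera axes: x right, y up, looking along -z (the intrinsics and any distortion apply to the point x, -y, -z); pixel columns grow to the right and rows downward; lengths in m; the calibration is good to about 2 mm. A picture is of the moment at which its call begins: read the wrist's pose just before it. There is no depth.
- manip.close_job(): hands the job in, once; it reports no verdict.
The state is a dict: "time": time; "q": joint angles; "joint_vel": joint speeds; "joint_torque": joint torques, N m; "tcp_pos": TCP position; "tool_rot": TCP orientation; "contact_force": force on the tool from outside, world axes, zero at the start; "moment": the same for the moment, N m; "finger_gap": finger opening in m.
Only numpy, scipy, OpenCV 4.12 (cv2) and the standard library are available. Lean on these libraries where they do the work, as an engineer would, in place of code of your own. Each camera call takes 0.05 s, during which the arm holds its last target. There are 200 camera calls.

## Working session

There is one attempt and no reset: what is moved stays moved. The work goes in short steps, Python scripts to look and compute and a tool call to move; the robot and the scene stay as the last step left them, time stands still between calls to the robot, and variables do not carry over. Pictures are saved under pics/ and viewed, about 8 in all and at most 12, crops included, and the job is handed in when it is done.

Besides the shell and the picture viewer there is one more tool, called after "Emit:" by a JSON object that holds its "op" and its "data", one argument or row to a line. jog_arm: Moves the arm, as the interface text tells. Its arguments: {"type":"object","properties":{"increments":{"type":"array"},"jaw":{"type":"number"},"grip_force":{"type":"number"}},"required":["increments"]}

```bash
mkdir -p pics; ls; cat > h.py <<'E'
import numpy as np, cv2
from scipy.spatial.transform import Rotation as R
from rig import manip
def cam(n):
    o=manip.observe(); c=manip.camera(n)
    if n=="wrist":
        T=np.eye(4);T[:3,:3]=R.from_quat(o["tool_rot"]).as_matrix();T[:3,3]=o["tcp_pos"]
        c["c2w"]=T@c["mount"]
    else: c["c2w"]=np.linalg.inv(c["world_to_cam"])
    return c
def ray(c,uv,z):
    d=np.array([(uv[0]-c["cx"])/c["fx"],-(uv[1]-c["cy"])/c["fy"],-1]);d=c["c2w"][:3,:3]@d;o=c["c2w"][:3,3]
    return o+d*(z-o[2])/d[2]
def proj(c,p):
    q=np.linalg.inv(c["c2w"])@np.append(p,1); return np.array([c["cx"]+c["fx"]*q[0]/-q[2],c["cy"]-c["fy"]*q[1]/-q[2]])
def save(c,n): cv2.imwrite("pics/"+n,c["image"][:,:,::-1])
E
python3 - <<'E'
from h import *
o=manip.observe();print(o)
for n in("scene","side","wrist"):
    c=cam(n);save(c,n+"1.png");print(n,[k for k in c],c["fx"],c["cx"],c["cy"],c.get("dist"),c["c2w"].round(3).tolist())
E
```

```text
pics
{'time': 0.0, 'q': array([-1.22422956,  0.41188336, -0.01272939,  1.5970471 ,  0.00561558,
        1.13432933, -0.08218372]), 'joint_vel': array([-0.00201844, -0.0002486 ,  0.00191332, -0.00047853,  0.00016356,
       -0.00207834, -0.00067847]), 'joint_torque': array([-4.60239717e-04, -5.87952018e+01,  6.41657095e-01, -2.91071534e+01,
       -5.37887053e-02,  1.86218700e-02,  1.70016333e-04]), 'tcp_pos': array([0.25178413, 0.57179401, 0.40381783]), 'tool_rot': array([ 0.14499955,  0.69203576, -0.1461431 ,  0.69188426]), 'contact_force': array([ 0.59015481,  0.61996169, -0.12556437]), 'moment': array([-0.00405469,  0.01630597,  0.07540549]), 'finger_gap': 0.08768509029916732}
scene ['image', 'fx', 'fy', 'cx', 'cy', 'world_to_cam', 'c2w'] 421.6614818738824 248.54279624606477 196.98150580682014 None [[0.595, -0.545, 0.59, 1.061], [0.803, 0.423, -0.42, -0.413], [-0.021, 0.724, 0.69, 0.703], [0.0, 0.0, 0.0, 1.0]]
side ['image', 'fx', 'fy', 'cx', 'cy', 'world_to_cam', 'c2w'] 433.72509135473035 243.1024055779213 201.6164176597176 None [[0.838, 0.283, -0.466, 0.051], [-0.545, 0.459, -0.702, -0.691], [0.016, 0.842, 0.539, 0.551], [0.0, 0.0, 0.0, 1.0]]
wrist ['image', 'fx', 'fy', 'cx', 'cy', 'mount', 'c2w'] 324.87607121925686 254.85178254659124 193.71486162935238 None [[0.402, -0.876, -0.266, 0.178], [0.915, 0.385, 0.118, 0.605], [-0.001, -0.291, 0.957, 0.383], [0.0, 0.0, 0.0, 1.0]]
```

View pics/scene1.png

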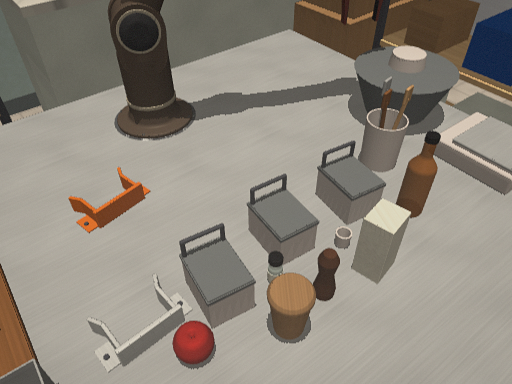

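View pics/side1.png

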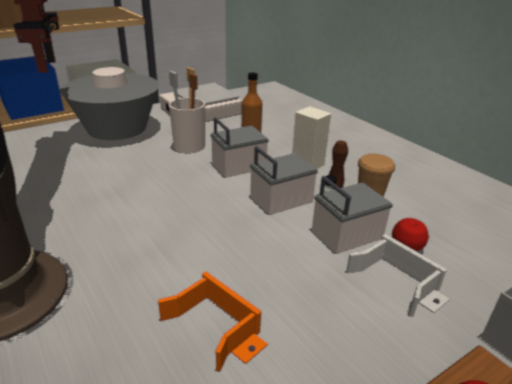

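The scene view shows three tubs with bars at about (203,235), (268,188) and (338,152). The grey bay is at (140,325), beside the nearest tub, and the orange decoy is at (110,205). I'll enlarge both views for measuring.

```bash
python3 - <<'E'
import cv2
for n,(x,y,w,h),s in(("scene",(80,135,310,230),2.58),("side",(200,100,260,215),2.79)):
    im=cv2.imread(f"pics/{n}1.png")[y:y+h,x:x+w]; im=cv2.resize(im,None,fx=s,fy=s,interpolation=cv2.INTER_CUBIC)
    for g in range(0,500,20):
        u=(g-x)*s;v=(g-y)*s
        if 0<u<im.shape[1]: cv2.line(im,(int(u),0),(int(u),im.shape[0]),(255,255,0) if g%100 else (0,0,255),1); cv2.putText(im,str(g),(int(u)+1,9),0,.33,(0,0,255))
        if 0<v<im.shape[0]: cv2.line(im,(0,int(v)),(im.shape[1],int(v)),(255,255,0) if g%100 else (0,0,255),1);cv2.putText(im,str(g),(0,int(v)-1),0,.33,(0,0,255))
    cv2.imwrite(f"pics/{n}crop.png",im)
E
```

```text
(no output)
```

View pics/scenecrop.png

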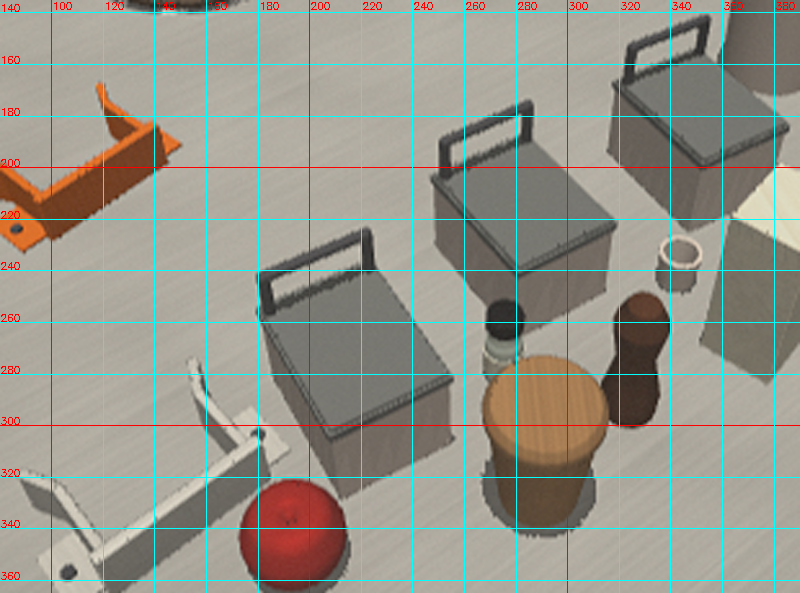

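View pics/sidecrop.png

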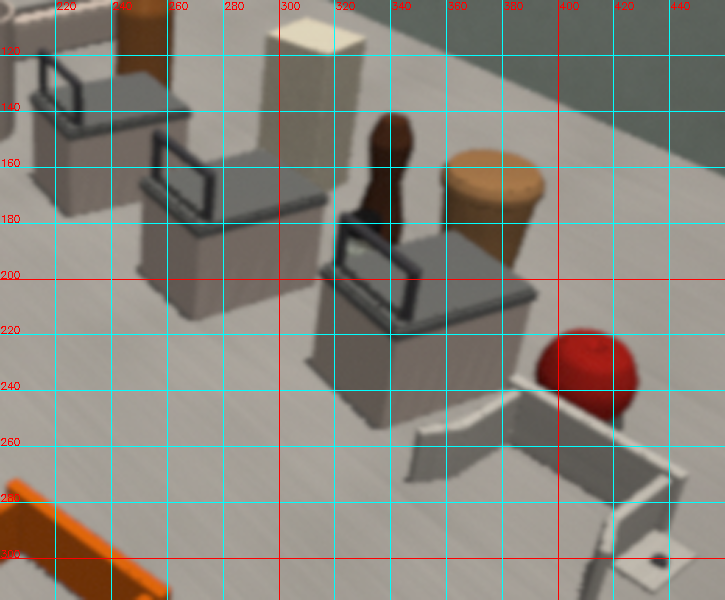

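```bash
cat > fit.py <<'E'
from h import *
from scipy.optimize import least_squares
cs={n:cam(n) for n in("scene","side")}
def fit(obs,x0):
    def w(p,l): c,s=np.cos(p[2]),np.sin(p[2]); return np.array([p[0]+c*l[0]-s*l[1],p[1]+s*l[0]+c*l[1],l[2]])
    f=lambda p:np.concatenate([proj(cs[n],w(p,np.array(l)/1000))-uv for n,l,uv in obs])
    r=least_squares(f,x0,loss="soft_l1",f_scale=1.5); return r.x,r.fun.reshape(-1,2)
def tub(sc,sd):
    L=dict(a=(-60,-45,90),b=(60,-45,90),c=(60,45,90),d=(-60,45,90),e=(60,-45,0),f=(60,45,0),g=(-60,-45,0),h=(-60,45,0),p=(-50,-40,128),q=(-50,40,128))
    return [("scene",L[k],v) for k,v in sc.items()]+[("side",L[k],v) for k,v in sd.items()]
T=[tub(dict(a=(180,256),b=(208,304),c=(255,281),e=(213,328),f=(255.5,304.5),p=(181,243),q=(222,226)),dict(a=(342,222),d=(315,198),b=(392.5,205),c=(361,183),g=(336,254),h=(310,230),q=(323,178),p=(349,198))),
tub(dict(a=(247.5,204.5),b=(281,241.5),c=(319,221),f=(314,248),p=(252,190),q=(285,176)),dict(a=(269,185),d=(250,167),b=(317,171),g=(269,215),h=(249,197),q=(256,149),p=(275,162))),
tub(dict(a=(317.5,168),b=(353,199.5),c=(385,185),e=(347,225),p=(324,154),q=(353,142)),dict(a=(225,150),d=(211.5,134),b=(267.5,140),g=(225,178),h=(211,163),q=(215,121),p=(227.5,135)))]
B=[("side",(60,52,50),(383,241)),("side",(60,-52,50),(440,272)),("scene",(60,52,50),(178,304)),("scene",(60,-52,50),(119,344)),
("side",(-28,64,45),(350,255)),("scene",(-28,64,45),(156,274)),("scene",(-28,-64,45),(89,318)),("side",(0,52,45),(367,253)),("side",(0,-52,45),(421,285)),("scene",(0,52,45),(160,286)),("scene",(0,-52,45),(103,324))]
for o in T+[B]:
    x,r=fit(o,[.55,0,0]); c,s=np.cos(x[2]),np.sin(x[2])
    print(x.round(4),np.degrees(x[2]).round(1),"bar",(x[:2]+-.05*np.array([c,s])).round(4)); print(r.round(1).tolist())
c=cs["scene"]
for n,uv,z in(("jar",(275,255),.075),("ram",(343,233),.035),("apple",(193,340),.036),("mill",(330,252),.12),("cup",(291,292),.112)): print(n,ray(c,uv,z).round(3))
E
python3 fit.py
```

```text
[ 0.6453 -0.195  -0.103 ] -5.9 bar [ 0.5956 -0.1898]
[[-0.8, -1.7], [0.2, -1.6], [-0.8, -1.9], [-0.5, 1.6], [-0.8, 2.5], [0.2, 0.5], [-1.2, -0.0], [0.9, -5.2], [0.2, -3.8], [-1.4, -3.1], [0.3, -1.5], [0.6, -0.0], [0.8, -0.1], [-0.2, 0.0], [-0.6, -0.8]]
[ 0.6105 -0.011  -0.0769] -4.4 bar [ 0.5606 -0.0072]
[[-0.1, -2.3], [-0.2, -2.6], [-1.1, -1.0], [-0.0, 1.0], [-0.3, 0.6], [-0.8, 0.2], [2.2, -4.6], [0.6, -4.0], [-0.5, -2.7], [0.2, 0.1], [0.6, -0.7], [-0.0, -1.1], [-0.1, 0.6]]
[ 0.6153  0.1827 -0.1135] -6.5 bar [0.5656 0.1884]
[[0.2, -1.9], [-0.7, -2.3], [-0.3, -2.7], [-0.7, 1.3], [-0.1, 0.4], [-0.8, 1.0], [0.3, -3.8], [-0.5, -1.3], [0.3, -2.2], [0.5, 0.1], [0.8, 0.3], [0.0, -1.9], [0.6, -4.6]]
[ 0.5915 -0.3493  0.1133] 6.5 bar [ 0.5418 -0.355 ]
[[2.8, -2.5], [-3.9, -5.1], [-6.0, 2.7], [1.6, 0.9], [1.1, 0.9], [-5.4, 1.0], [0.3, -1.4], [-1.1, 0.1], [-4.5, -1.1], [-6.4, 1.7], [0.3, -1.3]]
jar [ 0.681 -0.086  0.075]
ram [0.698 0.085 0.035]
apple [ 0.715 -0.291  0.036]
mill [ 0.762 -0.029  0.12 ]
cup [ 0.779 -0.133  0.112]
```

```bash
python3 - <<'E'
from h import *
o=manip.observe();M=R.from_quat(o["tool_rot"]).as_matrix();print(M.round(3).tolist())
print(o["tcp_pos"]); c=cam("wrist");print(c["mount"].round(3).tolist())
c=cam("scene")
for n,uv,z in(("orange endL",(98,212),.05),("orange endR",(140,183),.05),("orange tip",(118,168),.045),("orange tipL",(72,200),.045),("crockfoot",(383,168),0),("crocktopL",(365,118),.1),("crock rim",(387,118),.15),("bottle",(433,137),.21),("bottlefoot",(412,215),0),("carton",(388,213),.15)): print(n,ray(c,uv,z).round(3))
E
```

```text
[[-0.0, 0.403, 0.915], [-0.001, 0.915, -0.403], [-1.0, -0.001, 0.0]]
[0.25184242 0.57190564 0.40427405]
[[0.0, 0.291, -0.957, 0.021], [1.0, -0.001, -0.0, 0.0], [-0.001, -0.957, -0.291, -0.08], [0.0, 0.0, 0.0, 1.0]]
orange endL [ 0.338 -0.305  0.05 ]
orange endR [ 0.307 -0.189  0.05 ]
orange tip [ 0.217 -0.205  0.045]
orange tipL [ 0.259 -0.336  0.045]
crockfoot [0.585 0.354 0.   ]
crocktopL [0.492 0.364 0.1  ]
crock rim [0.571 0.339 0.15 ]
bottle [0.724 0.275 0.21 ]
bottlefoot [0.737 0.275 0.   ]
carton [0.776 0.098 0.15 ]
```

Emit:
{"op": "jog_arm", "data": {
  "increments": [
    [[0, -0.066, 0.05], 10],
    [[0, -0.132, 0.1], 20],
    [[0, -0.197, 0.15], 30],
    [[0, -0.263, 0.201], 40],
    [[0, -0.263, 0.201], 40],
    [[0, -0.263, 0.201], 40],
    [[0, -0.263, 0.201], 40],
    [[0, -0.263, 0.201], 40],
    [[0, -0.263, 0.201], 40],
    [[0, -0.263, 0.201], 40]
  ],
  "jaw": 0.2,
  "grip_force": 8
}}

```text
time: 1.18
tcp_pos: [0.3303, 0.2485, 0.4052]
tool_rot: [0.375, 0.6, -0.374, 0.6]
contact_force: [-0.8, -0.3, 0.8]
finger_gap: 0.0526
```

Emit:
{"op": "jog_arm", "data": {
  "increments": [
    [[0.01, 0.01, 0.036], 5],
    [[0.02, 0.02, 0.073], 10],
    [[0.025, 0.03, 0.11], 15],
    [[0.03, 0.04, 0.147], 20],
    [[0.035, 0.05, 0.184], 25],
    [[0.04, 0.06, 0.221], 30.6],
    [[0.044, 0.07, 0.258], 30.6],
    [[0.044, 0.08, 0.295], 30.6],
    [[0.044, 0.0933, 0.3325], 30.6],
    [[0.044, 0.0933, 0.3325], 30.6],
    [[0.044, 0.0933, 0.3325], 30.6],
    [[0.044, 0.0933, 0.3325], 30.6]
  ]
}}

```text
time: 2.18
tcp_pos: [0.5607, -0.0052, 0.3599]
tool_rot: [-0.518, -0.481, 0.519, -0.481]
contact_force: [0.2, -0.9, 0.6]
finger_gap: 0.0526
```

```bash
python3 - <<'E'
from h import *
o=manip.observe();M=R.from_quat(o["tool_rot"]).as_matrix();print(o["time"],o["tcp_pos"].round(4),np.degrees(np.arctan2(M[1,1],M[0,1])),M.round(3).tolist(),o["contact_force"],o["moment"],o["q"].round(2))
c=cam("wrist")
for p in [(.5646,-.047,.128),(.5584,.033,.128),(.5606,-.0072,.128)]: print(proj(c,np.array(p)).round(1))
cv2.imwrite("pics/w2.png",cv2.resize(c["image"][:,:,::-1],None,fx=1.5,fy=1.5))
E
```

```text
2.1833 [ 0.5607 -0.0052  0.3599] -4.291081524430974 [[-0.001, 0.997, -0.075], [0.0, -0.075, -0.997], [-1.0, -0.001, -0.0]] [ 0.18764823 -0.85785614  0.6032017 ] [-0.00647268  0.09207339 -0.01897923] [-0.48  0.37  0.52  1.83 -0.22  0.99  0.06]
[264.9 269.7]
[247.5 162.7]
[255.4 219.3]
```

View pics/w2.png

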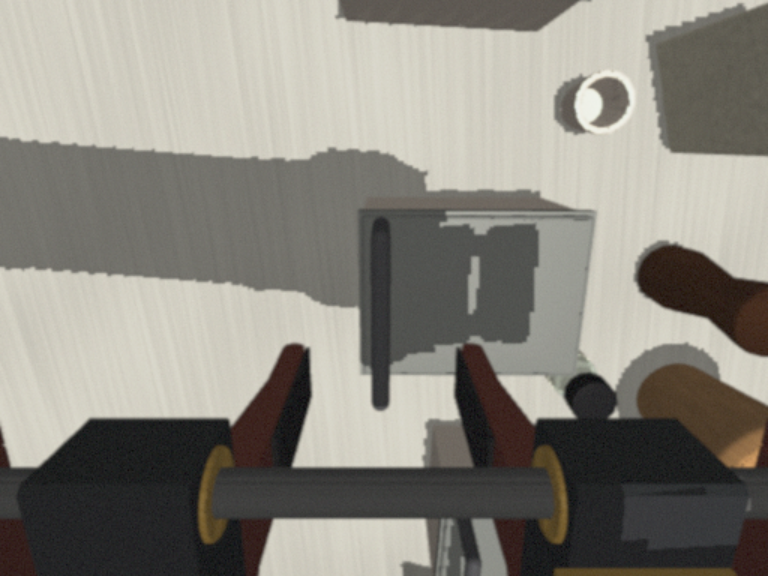

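```bash
python3 - <<'E'
from h import *
c=cam("wrist");o=manip.observe()
for n,uv,z in (("b+",(253.5,147),.128),("b-",(254,271),.128),("lid-x+y",(240,141),.09),("lid-x-y",(240.5,249),.09),("lid+x-y",(384,249),.09),("lid+x+y",(397,141),.09)):
    p=ray(c,uv,z);print(n,p.round(4))
E
```

```text
b+ [0.5627 0.0435 0.128 ]
b- [ 0.5563 -0.0471  0.128 ]
lid-x+y [0.5521 0.043  0.09  ]
lid-x-y [ 0.5447 -0.0475  0.09  ]
lid+x-y [ 0.6655 -0.0563  0.09  ]
lid+x+y [0.6715 0.0343 0.09  ]
```

Emit:
{"op": "jog_arm", "data": {
  "increments": [
    [[0.012, -0.001, -0.003], 0],
    [[0.024, -0.001, -0.003], 0],
    [[0.036, -0.001, -0.003], 0],
    [[0.048, -0.001, -0.003], 0],
    [[0.06, -0.001, -0.003], 0],
    [[0.068, -0.001, -0.003], 0],
    [[0.069, -0.001, -0.003], 0],
    [[0.069, -0.001, -0.003], 0],
    [[0.069, -0.001, -0.003], 0]
  ]
}}

```text
time: 3.03
tcp_pos: [0.56, -0.0038, 0.2918]
tool_rot: [0.519, 0.48, -0.519, 0.481]
contact_force: [0.1, -0.2, 0.6]
finger_gap: 0.0524
```

Emit:
{"op": "jog_arm", "data": {
  "increments": [
    [[0, 0, 0], 0],
    [[0, 0, 0], 0],
    [[0, 0, 0], 0],
    [[0, 0, 0], 0],
    [[0, 0, 0], 0],
    [[0, 0, 0], 0],
    [[0, 0, 0], 0],
    [[0, 0, 0], 0]
  ],
  "jaw": -1,
  "grip_force": 8
}}

```text
time: 3.7
tcp_pos: [0.5597, -0.0036, 0.2917]
tool_rot: [0.519, 0.481, -0.519, 0.481]
contact_force: [0.1, -0.1, 0.8]
finger_gap: 0.0085
```

```bash
cat > st.py <<'E'
from h import *
o=manip.observe();M=R.from_quat(o["tool_rot"]).as_matrix();print(round(o["time"],2),o["tcp_pos"].round(4),"yaw",np.degrees(np.arctan2(M[1,1],M[0,1])).round(2),"F",o["contact_force"].round(2),"gap",round(o["finger_gap"],4))
E
python3 st.py
```

```text
3.7 [ 0.5597 -0.0036  0.2917] yaw -4.37 F [ 0.09 -0.13  0.85] gap 0.0085
```

Emit:
{"op": "jog_arm", "data": {
  "increments": [
    [[-0.001, 0.0012, 0], 0],
    [[-0.002, 0.0024, 0], 0],
    [[-0.003, 0.0036, 0], 0],
    [[-0.004, 0.0049, 0], 0],
    [[-0.005, 0.0062, 0], 0],
    [[-0.006, 0.0075, 0], 0],
    [[-0.007, 0.0088, 0], 0],
    [[-0.008, 0.0101, 0], 0],
    [[-0.009, 0.0114, 0], 0],
    [[-0.01, 0.0127, 0], 0],
    [[-0.01, 0.0127, 0], 0],
    [[-0.01, 0.0127, 0], 0]
  ]
}}

```text
time: 4.7
tcp_pos: [0.5725, -0.0046, 0.3016]
tool_rot: [0.519, 0.481, -0.519, 0.481]
contact_force: [0.3, -0.0, -1.6]
finger_gap: 0.0086
```

Emit:
{"op": "jog_arm", "data": {
  "increments": [
    [[0, 0, 0], 0],
    [[0, 0, 0], 0],
    [[0, 0, 0], 0],
    [[0, 0, 0], 0]
  ]
}}

```text
time: 5.03
tcp_pos: [0.5724, -0.0046, 0.3016]
tool_rot: [-0.519, -0.481, 0.519, -0.481]
contact_force: [-0.0, -0.2, -1.4]
finger_gap: 0.0084
```

```bash
python3 st.py; python3 - <<'E'
from h import *
c=cam("side");cv2.imwrite("pics/s2.png",cv2.resize(c["image"][90:280,180:450,::-1],None,fx=2.5,fy=2.5))
E
python3 st.py
```

```text
5.03 [ 0.5724 -0.0046  0.3016] yaw -4.37 F [-0.03 -0.18 -1.42] gap 0.0084
5.08 [ 0.5724 -0.0046  0.3016] yaw -4.37 F [ 0.75  0.26 -2.02] gap 0.0086
```

Emit:
{"op": "jog_arm", "data": {
  "increments": [
    [[0, 0, 0], 0]
  ]
}}

```text
time: 5.17
tcp_pos: [0.5724, -0.0046, 0.3016]
tool_rot: [-0.519, -0.481, 0.519, -0.481]
contact_force: [0.6, -0.4, -2.3]
finger_gap: 0.0087
```

Emit:
{"op": "jog_arm", "data": {
  "increments": [
    [[0, 0, 0], 0]
  ]
}}

```text
time: 5.25
tcp_pos: [0.5724, -0.0046, 0.3016]
tool_rot: [0.519, 0.481, -0.519, 0.481]
contact_force: [0.5, -0.6, -1.9]
finger_gap: 0.0086
```

Emit:
{"op": "jog_arm", "data": {
  "increments": [
    [[0, 0, 0], 0]
  ]
}}

```text
time: 5.33
tcp_pos: [0.5724, -0.0046, 0.3016]
tool_rot: [0.519, 0.481, -0.519, 0.481]
contact_force: [1.1, 0.1, -1.6]
finger_gap: 0.0083
```

Emit:
{"op": "jog_arm", "data": {
  "increments": [
    [[0, 0, 0], 0]
  ]
}}

```text
time: 5.42
tcp_pos: [0.5724, -0.0046, 0.3016]
tool_rot: [0.519, 0.481, -0.519, 0.481]
contact_force: [1.4, -0.1, -2.3]
finger_gap: 0.0087
```

Emit:
{"op": "jog_arm", "data": {
  "increments": [
    [[0, 0, 0], 0]
  ]
}}

```text
time: 5.5
tcp_pos: [0.5724, -0.0046, 0.3016]
tool_rot: [0.519, 0.481, -0.519, 0.481]
contact_force: [1.1, 0.2, -1.1]
finger_gap: 0.0091
```

View pics/s2.png

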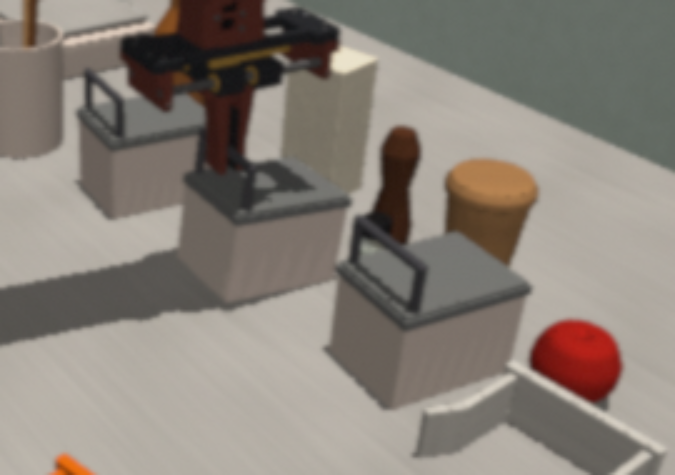

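The tub_b-like middle tub is tilted about its far edge. The lift is about 2 N with a slight pull, so it's nearly empty and I'll set it back.

Emit:
{"op": "jog_arm", "data": {
  "increments": [
    [[0.001, -0.0013, 0], 0],
    [[0.002, -0.0026, 0], 0],
    [[0.003, -0.0039, 0], 0],
    [[0.004, -0.0052, 0], 0],
    [[0.005, -0.0065, 0], 0],
    [[0.006, -0.0078, 0], 0],
    [[0.007, -0.0091, 0], 0],
    [[0.008, -0.0103, 0], 0],
    [[0.009, -0.0115, 0], 0],
    [[0.01, -0.0127, 0], 0],
    [[0.01, -0.0127, 0], 0],
    [[0.01, -0.0127, 0], 0]
  ]
}}

```text
time: 6.5
tcp_pos: [0.56, -0.0036, 0.2919]
tool_rot: [0.519, 0.48, -0.518, 0.481]
contact_force: [0.0, 0.5, 1.0]
finger_gap: 0.0089
```

Emit:
{"op": "jog_arm", "data": {
  "increments": [
    [[0, 0, 0], 0],
    [[0, 0, 0], 0],
    [[0, 0, 0], 0],
    [[0, 0, 0], 0],
    [[-0.01, 0, 0], 0],
    [[-0.03, 0, 0], 0],
    [[-0.05, 0, 0], 0],
    [[-0.07, 0, 0], 0],
    [[-0.07, 0, 0], 0]
  ],
  "jaw": 0.2
}}

```text
time: 7.25
tcp_pos: [0.5608, -0.0042, 0.3659]
tool_rot: [0.521, 0.479, -0.517, 0.482]
contact_force: [0.4, 0.5, 0.6]
finger_gap: 0.0524
```

```bash
python3 st.py; python3 - <<'E'
from h import *
c=cam("wrist");cv2.imwrite("pics/w3.png",cv2.resize(c["image"][:,:,::-1],None,fx=1.5,fy=1.5))
o=manip.observe();M=R.from_quat(o["tool_rot"]).as_matrix()
# shift to above tub1 bar, yaw -5.9
print("tub1",(M.T@(np.array([.5956,-.1898,.36])-o["tcp_pos"])).round(4)); print("tub3",(M.T@(np.array([.5656,.1884,.36])-o["tcp_pos"])).round(4))
E
```

```text
7.25 [ 0.5608 -0.0042  0.3659] yaw -4.4 F [0.41 0.51 0.6 ] gap 0.0524
tub1 [0.0041 0.0493 0.1827]
tub3 [ 0.0043 -0.0094 -0.1921]
```

Next is the tub nearest the bay.

Emit:
{"op": "jog_arm", "data": {
  "increments": [
    [[0, 0.01, 0.03], 0.5],
    [[0, 0.02, 0.065], 1],
    [[0, 0.03, 0.1], 1.5],
    [[0, 0.04, 0.135], 1.5],
    [[0, 0.048, 0.17], 1.5],
    [[0, 0.049, 0.183], 1.5],
    [[0, 0.049, 0.183], 1.5],
    [[0, 0.049, 0.183], 1.5],
    [[0, 0.049, 0.183], 1.5]
  ]
}}

```text
time: 8.05
tcp_pos: [0.5948, -0.188, 0.361]
tool_rot: [0.525, 0.475, -0.524, 0.474]
contact_force: [0.1, 0.0, -0.0]
finger_gap: 0.0525
```

```bash
python3 st.py; python3 - <<'E'
from h import *
c=cam("wrist");cv2.imwrite("pics/w4.png",cv2.resize(c["image"][:,:,::-1],None,fx=1.5,fy=1.5))
E
```

```text
8.05 [ 0.5948 -0.188   0.361 ] yaw -5.77 F [ 0.07  0.05 -0.03] gap 0.0525
```

View pics/w4.png

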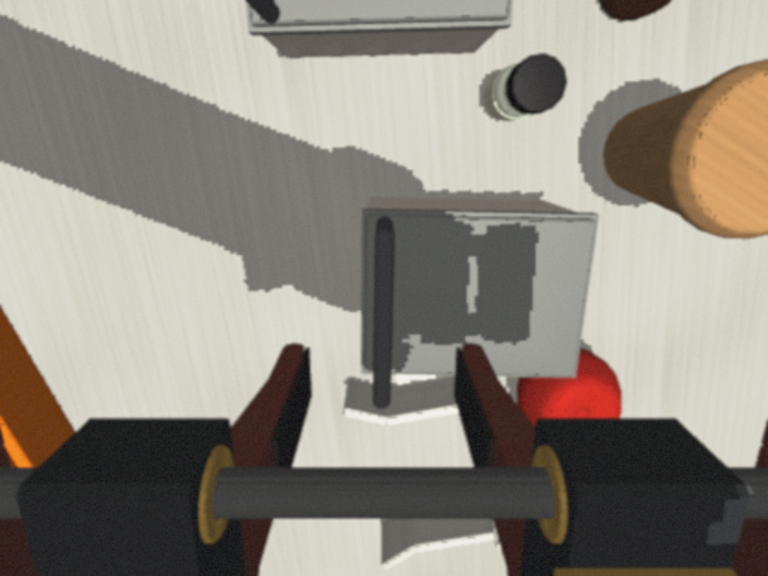

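Emit:
{"op": "jog_arm", "data": {
  "increments": [
    [[0.012, 0, -0.002], 0.8],
    [[0.024, 0, -0.002], 0.8],
    [[0.036, 0, -0.002], 0.8],
    [[0.048, 0, -0.002], 0.8],
    [[0.06, 0, -0.002], 0.8],
    [[0.069, 0, -0.002], 0.8],
    [[0.07, 0, -0.002], 0.8],
    [[0.07, 0, -0.002], 0.8],
    [[0.07, 0, -0.002], 0.8]
  ]
}}

```text
time: 8.85
tcp_pos: [0.595, -0.1882, 0.2919]
tool_rot: [0.528, 0.47, -0.528, 0.47]
contact_force: [0.4, -0.4, -0.6]
finger_gap: 0.0525
```

Emit:
{"op": "jog_arm", "data": {
  "increments": [
    [[0, 0, 0], 0],
    [[0, 0, 0], 0],
    [[0, 0, 0], 0],
    [[0, 0, 0], 0],
    [[0, 0, 0], 0],
    [[0, 0, 0], 0],
    [[0, 0, 0], 0],
    [[0, 0, 0], 0]
  ],
  "jaw": -1,
  "grip_force": 8
}}

```text
time: 9.52
tcp_pos: [0.5949, -0.1878, 0.2917]
tool_rot: [0.528, 0.47, -0.528, 0.47]
contact_force: [-0.1, 0.1, 0.7]
finger_gap: 0.0085
```

Emit:
{"op": "jog_arm", "data": {
  "increments": [
    [[-0.001, 0.0012, 0], 0],
    [[-0.002, 0.0024, 0], 0],
    [[-0.003, 0.0036, 0], 0],
    [[-0.004, 0.0049, 0], 0],
    [[-0.005, 0.0062, 0], 0],
    [[-0.006, 0.0075, 0], 0],
    [[-0.007, 0.0088, 0], 0],
    [[-0.008, 0.0101, 0], 0],
    [[-0.009, 0.0114, 0], 0],
    [[-0.01, 0.0127, 0], 0],
    [[-0.01, 0.0127, 0], 0],
    [[-0.01, 0.0127, 0], 0]
  ]
}}

```text
time: 10.52
tcp_pos: [0.6076, -0.1893, 0.3017]
tool_rot: [0.528, 0.47, -0.528, 0.47]
contact_force: [-0.3, -0.1, -1.4]
finger_gap: 0.0083
```

Emit:
{"op": "jog_arm", "data": {
  "increments": [
    [[0, 0, 0], 0],
    [[0, 0, 0], 0],
    [[0, 0, 0], 0]
  ]
}}

```text
time: 10.77
tcp_pos: [0.6074, -0.1893, 0.3016]
tool_rot: [-0.528, -0.47, 0.528, -0.47]
contact_force: [-0.1, -0.0, -2.3]
finger_gap: 0.0091
```

Emit:
{"op": "jog_arm", "data": {
  "increments": [
    [[0, 0, 0], 0]
  ]
}}

```text
time: 10.85
tcp_pos: [0.6075, -0.1893, 0.3016]
tool_rot: [0.528, 0.47, -0.528, 0.47]
contact_force: [-0.2, 0.2, -1.3]
finger_gap: 0.0086
```

Emit:
{"op": "jog_arm", "data": {
  "increments": [
    [[0, 0, 0], 0]
  ]
}}

```text
time: 10.93
tcp_pos: [0.6075, -0.1893, 0.3016]
tool_rot: [0.528, 0.47, -0.528, 0.47]
contact_force: [-0.3, -0.5, -2.1]
finger_gap: 0.0085
```

```bash
python3 st.py
```

```text
10.93 [ 0.6075 -0.1893  0.3016] yaw -6.67 F [-0.33 -0.53 -2.09] gap 0.0085
```

Similar force, so this one is also nearly empty and the far tub must be the full one. I'll set this one down and go to the far tub.

Emit:
{"op": "jog_arm", "data": {
  "increments": [
    [[0.001, -0.0013, 0], 0],
    [[0.002, -0.0026, 0], 0],
    [[0.003, -0.0039, 0], 0],
    [[0.004, -0.0052, 0], 0],
    [[0.005, -0.0065, 0], 0],
    [[0.006, -0.0078, 0], 0],
    [[0.007, -0.0091, 0], 0],
    [[0.008, -0.0103, 0], 0],
    [[0.009, -0.0115, 0], 0],
    [[0.01, -0.0127, 0], 0],
    [[0.01, -0.0127, 0], 0],
    [[0.01, -0.0127, 0], 0]
  ]
}}

```text
time: 11.93
tcp_pos: [0.5951, -0.1879, 0.2919]
tool_rot: [0.528, 0.47, -0.528, 0.47]
contact_force: [0.5, -0.7, 1.8]
finger_gap: 0.0086
```

Emit:
{"op": "jog_arm", "data": {
  "increments": [
    [[0, 0, 0], 0],
    [[0, 0, 0], 0],
    [[0, 0, 0], 0],
    [[0, 0, 0], 0],
    [[-0.01, 0, 0], 0],
    [[-0.03, 0, 0], 0],
    [[-0.05, 0, 0], 0],
    [[-0.07, 0, 0], 0],
    [[-0.07, 0, 0], 0],
    [[-0.07, 0, 0], 0]
  ],
  "jaw": 0.2
}}

```text
time: 12.77
tcp_pos: [0.5951, -0.1881, 0.3632]
tool_rot: [0.529, 0.469, -0.528, 0.471]
contact_force: [0.7, -0.3, -0.7]
finger_gap: 0.0525
```

```bash
python3 st.py; python3 - <<'E'
from h import *
o=manip.observe();M=R.from_quat(o["tool_rot"]).as_matrix()
print("tub3",(M.T@(np.array([.5656,.1884,.36])-o["tcp_pos"])).round(4))
E
```

```text
12.77 [ 0.5951 -0.1881  0.3632] yaw -6.67 F [ 0.69 -0.27 -0.67] gap 0.0525
tub3 [ 0.003  -0.073  -0.3705]
```

Emit:
{"op": "jog_arm", "data": {
  "increments": [
    [[0, -0.007, -0.035], 0],
    [[0, -0.014, -0.072], 0],
    [[0, -0.022, -0.11], 0],
    [[0, -0.03, -0.15], 0],
    [[0, -0.038, -0.19], 0],
    [[0, -0.045, -0.228], 0],
    [[0, -0.052, -0.265], 0],
    [[0, -0.06, -0.302], 0],
    [[0, -0.067, -0.338], 0],
    [[0.001, -0.073, -0.37], 0],
    [[0.001, -0.073, -0.37], 0],
    [[0.001, -0.073, -0.37], 0]
  ]
}}

```text
time: 13.77
tcp_pos: [0.5644, 0.1907, 0.3593]
tool_rot: [-0.526, -0.472, 0.528, -0.471]
contact_force: [-0.7, -1.3, -0.1]
finger_gap: 0.0531
```

Emit:
{"op": "jog_arm", "data": {
  "increments": [
    [[0, 0, 0], 0],
    [[0, 0, 0], 0]
  ]
}}

```text
time: 13.93
tcp_pos: [0.5655, 0.1864, 0.3603]
tool_rot: [-0.528, -0.469, 0.529, -0.47]
contact_force: [-0.7, -0.1, -0.1]
finger_gap: 0.0523
```

```bash
python3 st.py; python3 - <<'E'
from h import *
c=cam("wrist");cv2.imwrite("pics/w5.png",cv2.resize(c["image"][:,:,::-1],None,fx=1.5,fy=1.5))
E
```

```text
13.93 [0.5655 0.1864 0.3603] yaw -6.79 F [-0.67 -0.06 -0.11] gap 0.0523
```

View pics/w5.png

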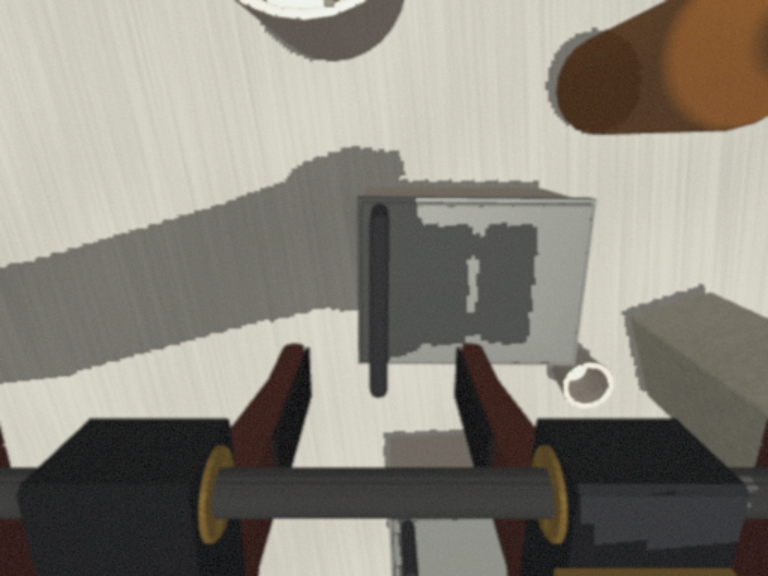

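The bar is at (379,205)-(378,396), parallel to the jaws' z axis. It sits about 2 mm to -x and 8 mm to +y of the tool, so I'll correct for that and descend.

Emit:
{"op": "jog_arm", "data": {
  "increments": [
    [[0.012, -0.002, -0.004], 0],
    [[0.024, -0.002, -0.008], 0],
    [[0.036, -0.002, -0.008], 0],
    [[0.048, -0.002, -0.008], 0],
    [[0.06, -0.002, -0.008], 0],
    [[0.069, -0.002, -0.008], 0],
    [[0.0695, -0.002, -0.008], 0],
    [[0.0695, -0.002, -0.008], 0],
    [[0.0695, -0.002, -0.008], 0]
  ]
}}

```text
time: 14.73
tcp_pos: [0.5645, 0.1962, 0.2914]
tool_rot: [0.528, 0.47, -0.528, 0.47]
contact_force: [-0.4, -0.5, 0.0]
finger_gap: 0.0528
```

Emit:
{"op": "jog_arm", "data": {
  "increments": [
    [[0, 0, 0], 0],
    [[0, 0, 0], 0],
    [[0, 0, 0], 0],
    [[0, 0, 0], 0],
    [[0, 0, 0], 0],
    [[0, 0, 0], 0],
    [[0, 0, 0], 0],
    [[0, 0, 0], 0]
  ],
  "jaw": -1,
  "grip_force": 8
}}

```text
time: 15.4
tcp_pos: [0.5644, 0.1963, 0.2912]
tool_rot: [0.528, 0.47, -0.528, 0.47]
contact_force: [0.5, -0.2, -0.2]
finger_gap: 0.0088
```

Emit:
{"op": "jog_arm", "data": {
  "increments": [
    [[-0.001, 0.0012, 0], 0],
    [[-0.002, 0.0024, 0], 0],
    [[-0.003, 0.0036, 0], 0],
    [[-0.004, 0.0049, 0], 0],
    [[-0.005, 0.0062, 0], 0],
    [[-0.006, 0.0075, 0], 0],
    [[-0.007, 0.0088, 0], 0],
    [[-0.008, 0.0101, 0], 0],
    [[-0.009, 0.0114, 0], 0],
    [[-0.01, 0.0127, 0], 0],
    [[-0.01, 0.0127, 0], 0],
    [[-0.01, 0.0127, 0], 0]
  ]
}}

```text
time: 16.4
tcp_pos: [0.577, 0.1948, 0.3012]
tool_rot: [0.528, 0.47, -0.528, 0.47]
contact_force: [-2.9, -0.3, -2.0]
finger_gap: 0.0083
```

Emit:
{"op": "jog_arm", "data": {
  "increments": [
    [[0, 0, 0], 0],
    [[0, 0, 0], 0],
    [[0, 0, 0], 0]
  ]
}}

```text
time: 16.65
tcp_pos: [0.5768, 0.1949, 0.3011]
tool_rot: [-0.528, -0.47, 0.528, -0.47]
contact_force: [-2.3, 0.4, -2.3]
finger_gap: 0.0085
```

Emit:
{"op": "jog_arm", "data": {
  "increments": [
    [[0, 0, 0], 0]
  ]
}}

```text
time: 16.73
tcp_pos: [0.5768, 0.1949, 0.3011]
tool_rot: [-0.528, -0.47, 0.528, -0.47]
contact_force: [-1.9, 0.5, -3.1]
finger_gap: 0.0087
```

Emit:
{"op": "jog_arm", "data": {
  "increments": [
    [[0, 0, 0], 0]
  ]
}}

```text
time: 16.82
tcp_pos: [0.5768, 0.1948, 0.3011]
tool_rot: [-0.528, -0.47, 0.528, -0.47]
contact_force: [-2.5, -0.3, -2.7]
finger_gap: 0.0083
```

```bash
python3 st.py
```

```text
16.82 [0.5768 0.1948 0.3011] yaw -6.66 F [-2.48 -0.32 -2.73] gap 0.0083
```

The lift-equivalent is far higher here (2.7 N lift plus 2.4 N push), so the far tub is the full one. I'll lower it, and take a zoomed composite to refine the bay pose.

Emit:
{"op": "jog_arm", "data": {
  "increments": [
    [[0.001, -0.0013, 0], 0],
    [[0.002, -0.0026, 0], 0],
    [[0.003, -0.0039, 0], 0],
    [[0.004, -0.0052, 0], 0],
    [[0.005, -0.0065, 0], 0],
    [[0.006, -0.0078, 0], 0],
    [[0.007, -0.0091, 0], 0],
    [[0.008, -0.0103, 0], 0],
    [[0.009, -0.0115, 0], 0],
    [[0.01, -0.0127, 0], 0],
    [[0.01, -0.0127, 0], 0],
    [[0.01, -0.0127, 0], 0]
  ]
}}

```text
time: 17.82
tcp_pos: [0.5646, 0.1963, 0.2915]
tool_rot: [0.529, 0.47, -0.528, 0.47]
contact_force: [-1.0, -0.2, 1.0]
finger_gap: 0.0086
```

```bash
python3 st.py; python3 - <<'E'
import cv2,numpy as np
P=[]
for n,(x,y,w,h) in(("scene",(80,265,125,105)),("side",(338,225,115,105))):
    s=420/w if n=="scene" else 375/w
    im=cv2.resize(cv2.imread(f"pics/{n}1.png")[y:y+h,x:x+w],None,fx=s,fy=s,interpolation=cv2.INTER_CUBIC)
    for g in range(0,500,10):
        for a,o,ax in((int((g-x)*s),x,1),(int((g-y)*s),y,0)):
            if 0<a<im.shape[ax]:
                p,q=((a,0),(a,im.shape[0])) if ax else ((0,a),(im.shape[1],a))
                cv2.line(im,p,q,(200,200,0),1);cv2.putText(im,str(g),(a+1,9) if ax else (0,a-1),0,.33,(0,0,255))
    P.append(cv2.copyMakeBorder(im,0,400-im.shape[0],0,0,cv2.BORDER_CONSTANT))
cv2.imwrite("pics/bay.png",np.hstack(P))
E
```

```text
17.82 [0.5646 0.1963 0.2915] yaw -6.67 F [-1.01 -0.18  1.03] gap 0.0086
```

View pics/bay.png

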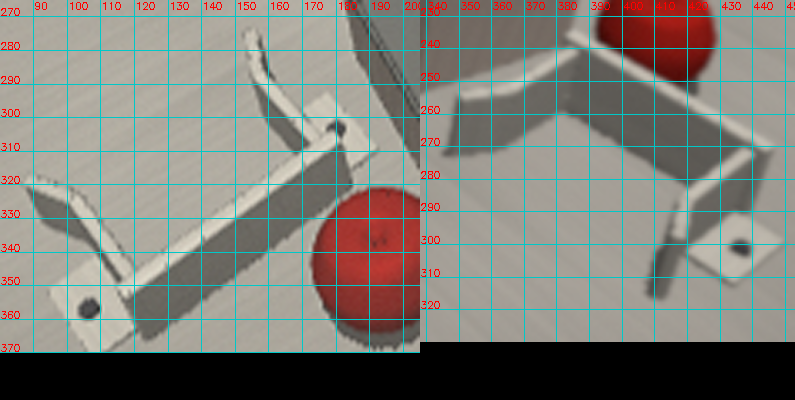

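```bash
cat > bayfit.py <<'E'
from h import *
from scipy.optimize import least_squares
cs={n:cam(n) for n in("scene","side")}
m=cam("wrist");a=np.radians(-5.77);T=np.eye(4);T[:3,:3]=np.array([[0,np.cos(a),np.sin(a)],[0,np.sin(a),-np.cos(a)],[-1,0,0]]);T[:3,3]=[.5948,-.188,.361];m["c2w"]=T@m["mount"];cs["w"]=m
A="scene";S="side"
O=[(A,60,1,-52,-1,50,115,353),(A,60,1,52,1,50,180,308),(A,60,1,-52,-1,0,123,366),(A,60,1,52,1,0,183,320),(A,-28,0,-64,-.5,45,86,317.5),(A,-28,0,64,.5,45,151,274),(A,0,0,-52,-.5,45,98,324),(A,0,0,52,.5,45,152,290),
(S,60,1,52,1,50,382,235),(S,60,1,-52,-1,50,443,270),(S,60,0,52,0,0,380,259),(S,60,0,-52,0,0,420,281),(S,-28,0,64,.5,45,350,253.5),(S,-28,0,64,.5,0,345,272),(S,0,0,52,.5,45,366,251.5),(S,0,0,-52,-.5,45,418,284),(S,-28,0,-64,-.5,45,413,297),(S,-28,0,-64,-.5,0,407,316),
("w",-28,0,64,.5,45,230,272.7),("w",0,0,52,.5,45,258.7,279.5),("w",-28,0,-64,-.5,45,256,374),("w",0,0,-52,-.5,45,274.7,365.3)]
def f(p):
    c,s=np.cos(p[2]),np.sin(p[2]);r=[]
    for n,x,k,y,j,z,u,v in O:
        lx=(x+k*p[3])/1e3;ly=(y+j*p[3])/1e3
        r.append(proj(cs[n],np.array([p[0]+c*lx-s*ly,p[1]+s*lx+c*ly,z/1e3]))-[u,v])
    return np.concatenate(r)
for sel in("all",A,S,"w"):
    O0=O[:]; 
    if sel!="all": O[:]=[o for o in O if o[0]==sel]
    r=least_squares(f,[.59,-.35,.1,4],loss="soft_l1",bounds=([.4,-.5,-.5,2],[.8,-.2,.5,8]));O[:]=O0
    print(sel,r.x.round(4),np.degrees(r.x[2]).round(2));
    if sel=="all":print(r.fun.reshape(-1,2).round(1).tolist())
E
python3 bayfit.py
```

```text
all [ 0.5923 -0.3476  0.0787  8.    ] 4.51
[[3.0, -1.8], [-1.0, 0.2], [1.9, -1.0], [-0.3, 2.8], [2.2, -0.9], [3.4, 0.1], [3.8, -0.8], [4.9, -3.1], [4.0, -0.4], [-0.2, -2.1], [2.0, -0.7], [9.0, 7.2], [-0.6, -0.2], [0.9, -0.2], [-1.5, -0.6], [-0.6, 1.0], [0.8, -0.7], [0.8, -0.4], [-0.5, 3.0], [-0.3, 2.0], [-2.8, 4.6], [0.9, 1.6]]
scene [ 0.5905 -0.3524  0.0987  8.    ] 5.66
side [ 0.5906 -0.3473  0.0935  8.    ] 5.36
w [ 0.5931 -0.3441  0.0789  6.7644] 4.52
```

The bay is at about (0.591,-0.348) with yaw about 5°. I'll grip hard, pull the full tub back clear of the others, then slide it sideways.

Emit:
{"op": "jog_arm", "data": {
  "increments": [
    [[0, 0, 0], 0],
    [[0, 0, 0], 0],
    [[0, 0, 0], 0],
    [[0, -0.002, 0], 0],
    [[0, -0.006, 0], 0],
    [[0, -0.012, 0], 0],
    [[0, -0.02, 0], 0],
    [[0, -0.028, 0], 0],
    [[0, -0.036, 0], 0],
    [[0, -0.044, 0], 0],
    [[0, -0.052, 0], 0],
    [[0, -0.06, 0], 0]
  ],
  "jaw": -1,
  "grip_force": 40
}}

```text
time: 18.97
tcp_pos: [0.5039, 0.2035, 0.2914]
tool_rot: [0.528, 0.47, -0.528, 0.47]
contact_force: [4.0, -0.7, 3.7]
finger_gap: 0.0078
```

Emit:
{"op": "jog_arm", "data": {
  "increments": [
    [[0, -0.008, 0], 0],
    [[0, -0.016, 0], 0],
    [[0, -0.024, 0], 0],
    [[0, -0.032, 0], 0],
    [[0, -0.04, 0], 0],
    [[0, -0.048, 0], 0],
    [[0, -0.056, 0], 0],
    [[0, -0.064, 0], 0],
    [[0, -0.072, 0], 0],
    [[0, -0.08, 0], 0],
    [[0, -0.086, 0], 0],
    [[0, -0.09, 0], 0]
  ]
}}

```text
time: 19.97
tcp_pos: [0.4146, 0.2139, 0.2914]
tool_rot: [0.528, 0.47, -0.528, 0.47]
contact_force: [4.1, -0.6, 4.9]
finger_gap: 0.008
```

```bash
python3 st.py; python3 - <<'E'
from h import *
c=cam("side");cv2.imwrite("pics/s3.png",cv2.resize(c["image"][:,:,::-1],None,fx=1.5,fy=1.5))
E
```

```text
19.97 [0.4146 0.2139 0.2914] yaw -6.64 F [ 4.1  -0.6   4.91] gap 0.008
```

View pics/s3.png

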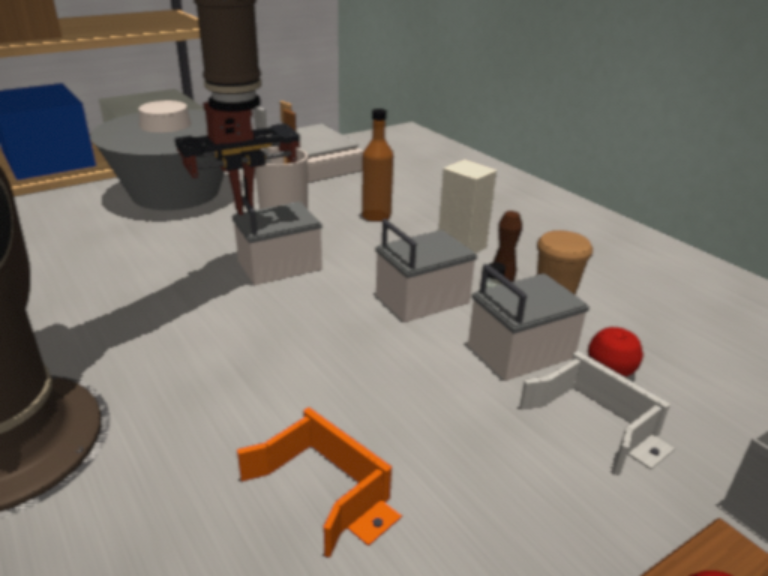

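Emit:
{"op": "jog_arm", "data": {
  "increments": [
    [[-0.0005, 0, 0.001], 0],
    [[-0.0005, 0, 0.003], 0],
    [[-0.0005, 0, 0.007], 0],
    [[-0.0005, 0.001, 0.013], 0],
    [[-0.0005, 0.002, 0.02], 0],
    [[-0.0005, 0.002, 0.028], 0],
    [[-0.0005, 0.003, 0.036], 0],
    [[-0.0005, 0.004, 0.044], 0],
    [[-0.0005, 0.004, 0.052], 0],
    [[-0.0005, 0.005, 0.06], 0],
    [[-0.0005, 0.006, 0.068], 0],
    [[-0.0005, 0.006, 0.076], 0]
  ]
}}

```text
time: 21.02
tcp_pos: [0.4123, 0.1364, 0.2914]
tool_rot: [-0.528, -0.47, 0.529, -0.47]
contact_force: [-0.1, 3.0, -1.0]
finger_gap: 0.008
```

```bash
python3 st.py; python3 - <<'E'
from h import *
for n in("side","scene"):
    c=cam(n);save(c,n+"4.png")
E
```

```text
21.02 [0.4123 0.1364 0.2914] yaw -6.69 F [-0.11  2.99 -1.04] gap 0.008
```

Emit:
{"op": "jog_arm", "data": {
  "increments": [
    [[0, 0.001, 0.008], 0],
    [[0, 0.001, 0.016], 0],
    [[0, 0.002, 0.024], 0],
    [[0, 0.003, 0.032], 0],
    [[0, 0.003, 0.04], 0],
    [[0, 0.004, 0.048], 0],
    [[0, 0.005, 0.056], 0],
    [[0, 0.005, 0.064], 0],
    [[0, 0.006, 0.072], 0],
    [[0, 0.007, 0.08], 0],
    [[0, 0.007, 0.088], 0],
    [[0, 0.008, 0.096], 0]
  ]
}}

```text
time: 22.12
tcp_pos: [0.409, 0.0404, 0.2916]
tool_rot: [-0.528, -0.47, 0.528, -0.47]
contact_force: [-0.7, 1.7, -4.1]
finger_gap: 0.0079
```

Emit:
{"op": "jog_arm", "data": {
  "increments": [
    [[0, 0.001, 0.008], 0],
    [[0, 0.001, 0.016], 0],
    [[0, 0.002, 0.024], 0],
    [[0, 0.003, 0.032], 0],
    [[0, 0.003, 0.04], 0],
    [[0, 0.004, 0.048], 0],
    [[0, 0.005, 0.056], 0],
    [[0, 0.005, 0.064], 0],
    [[0, 0.006, 0.072], 0],
    [[0, 0.007, 0.08], 0],
    [[0, 0.007, 0.086], 0],
    [[0, 0.008, 0.09], 0]
  ]
}}

```text
time: 23.12
tcp_pos: [0.4065, -0.05, 0.2916]
tool_rot: [-0.528, -0.47, 0.529, -0.47]
contact_force: [-0.9, 1.6, -3.0]
finger_gap: 0.0083
```

```bash
python3 st.py
```

```text
23.12 [ 0.4065 -0.05    0.2916] yaw -6.71 F [-0.93  1.65 -2.99] gap 0.0083
```

Emit:
{"op": "jog_arm", "data": {
  "increments": [
    [[0.0002, 0.001, 0.004], -0.3],
    [[0.0003, 0.002, 0.01], -0.6],
    [[0.0003, 0.004, 0.018], -1],
    [[0.0003, 0.006, 0.026], -1.5],
    [[0.0003, 0.008, 0.034], -2],
    [[0.0003, 0.009, 0.042], -2.5],
    [[0.0003, 0.011, 0.05], -3],
    [[0.0003, 0.013, 0.058], -3.5],
    [[0.0003, 0.015, 0.066], -4],
    [[0.0003, 0.016, 0.074], -4.5],
    [[0.0003, 0.018, 0.082], -5],
    [[0.0003, 0.02, 0.09], -5.5]
  ]
}}

```text
time: 24.12
tcp_pos: [0.4163, -0.1412, 0.2914]
tool_rot: [0.505, 0.495, -0.505, 0.495]
contact_force: [-1.6, 4.1, 1.0]
finger_gap: 0.0079
```

```bash
cat > to.py <<'E'
import sys
from h import *
import runpy; runpy.run_path("st.py")
o=manip.observe();M=R.from_quat(o["tool_rot"]).as_matrix();x,y,w=map(float,sys.argv[1:4])
print("shift",(M.T@(np.array([x,y,o["tcp_pos"][2]])-o["tcp_pos"])).round(4),"turn",round(np.degrees(np.arctan2(M[1,1],M[0,1]))-w,2))
E
python3 to.py .4386 -.3614 5
```

```text
24.12 [ 0.4163 -0.1412  0.2914] yaw -1.08 F [-1.56  4.11  1.03] gap 0.0079
shift [-1.000e-04  2.650e-02  2.198e-01] turn -6.08
```

Emit:
{"op": "jog_arm", "data": {
  "increments": [
    [[0, 0.001, 0.008], -0.3],
    [[0, 0.002, 0.017], -0.6],
    [[0, 0.003, 0.026], -0.9],
    [[0, 0.004, 0.035], -1.2],
    [[0, 0.005, 0.044], -1.5],
    [[0, 0.006, 0.053], -1.8],
    [[0, 0.007, 0.062], -2.1],
    [[0, 0.008, 0.071], -2.4],
    [[0, 0.01, 0.08], -2.7],
    [[0, 0.011, 0.089], -3],
    [[0, 0.012, 0.098], -3.3],
    [[0, 0.013, 0.107], -3.6]
  ]
}}

```text
time: 25.12
tcp_pos: [0.4272, -0.2485, 0.2915]
tool_rot: [0.489, 0.511, -0.489, 0.511]
contact_force: [0.1, 4.4, 2.5]
finger_gap: 0.0078
```

```bash
python3 to.py .4386 -.3614 5
```

```text
25.12 [ 0.4272 -0.2485  0.2915] yaw 2.52 F [0.05 4.36 2.45] gap 0.0078
shift [-1.000e-04  6.400e-03  1.133e-01] turn -2.48
```

Emit:
{"op": "jog_arm", "data": {
  "increments": [
    [[-0.0002, 0, 0.009], -0.2],
    [[-0.0002, 0.001, 0.018], -0.4],
    [[-0.0002, 0.001, 0.028], -0.6],
    [[-0.0002, 0.002, 0.038], -0.8],
    [[-0.0002, 0.002, 0.048], -1],
    [[-0.0002, 0.003, 0.058], -1.2],
    [[-0.0002, 0.004, 0.068], -1.4],
    [[-0.0002, 0.004, 0.078], -1.7],
    [[-0.0002, 0.005, 0.088], -2],
    [[-0.0002, 0.006, 0.098], -2.3],
    [[-0.0002, 0.006, 0.108], -2.5],
    [[-0.0002, 0.0064, 0.113], -2.5]
  ]
}}

```text
time: 26.12
tcp_pos: [0.4379, -0.3625, 0.2915]
tool_rot: [0.478, 0.521, -0.479, 0.521]
contact_force: [-1.0, 2.8, 3.2]
finger_gap: 0.0079
```

```bash
python3 to.py .5412 -.3524 5; python3 - <<'E'
from h import *
ims=[]
for n,(x,y,w,h) in(("scene",(60,190,160,180)),("wrist",(150,120,330,264))):
    c=cam(n);save(c,n+"6.png");s=380/h if n=="scene" else 380/264
    im=cv2.resize(c["image"][y:y+h,x:x+w,::-1],None,fx=s,fy=s,interpolation=cv2.INTER_CUBIC);ims.append(im[:380]);print(n,s,im.shape)
o=np.hstack(ims)
cv2.imwrite("pics/m6.png",o[:,:800])
E
```

```text
26.12 [ 0.4379 -0.3625  0.2915] yaw 4.89 F [-0.96  2.79  3.21] gap 0.0079
shift [-0.      0.1038 -0.0012] turn -0.11
scene 2.111111111111111 (380, 338, 3)
wrist 1.4393939393939394 (380, 475, 3)
```

View pics/m6.png

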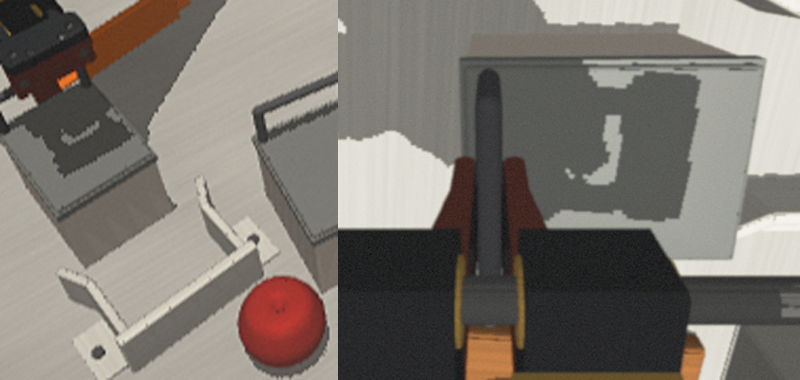

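```bash
python3 - <<'E'
from h import *
c=cam("scene")
a,b=[ray(c,p,.085) for p in((89.4,292.3),(134.4,264.8))]
bb=ray(c,(97.9,314.1),0)
t1,t2=[ray(c,p,.045) for p in((86,317.5),(151,274))]
e1,e2=[ray(c,p,.05) for p in((115,353),(180,308))]
k1,k2=[ray(c,p,.045) for p in((98,324),(152,290))]
for n,p,q in(("tubfront",a,b),("tips",t1,t2),("endouter",e1,e2),("kink",k1,k2)):
    m=(p+q)/2;d=q-p;print(n,p.round(4),q.round(4),"mid",m.round(4),"len",np.hypot(*d[:2]).round(4),"yaw",np.degrees(np.arctan2(-d[0],d[1])).round(2))
print("bottom -y corner",bb.round(4))
o=manip.observe();w=np.radians(4.89);C=np.array([np.cos(w),np.sin(w)]);print("kin front mid",o["tcp_pos"][:2]+.11*C, "-y corner",o["tcp_pos"][:2]+.11*C+.045*np.array([C[1],-C[0]]))
E
```

```text
tubfront [ 0.5552 -0.3981  0.085 ] [ 0.5483 -0.3097  0.085 ] mid [ 0.5517 -0.3539  0.085 ] len 0.0887 yaw 4.42
tips [ 0.5692 -0.4214  0.045 ] [ 0.5547 -0.2872  0.045 ] mid [ 0.5619 -0.3543  0.045 ] len 0.135 yaw 6.13
endouter [ 0.6646 -0.4073  0.05  ] [ 0.6561 -0.2809  0.05  ] mid [ 0.6604 -0.3441  0.05  ] len 0.1267 yaw 3.83
kink [ 0.5941 -0.4094  0.045 ] [ 0.5885 -0.3023  0.045 ] mid [ 0.5913 -0.3558  0.045 ] len 0.1072 yaw 3.02
bottom -y corner [ 0.5423 -0.4013  0.    ]
kin front mid [ 0.54741069 -0.35244027] -y corner [ 0.55124662 -0.39727648]
```

Emit:
{"op": "jog_arm", "data": {
  "increments": [
    [[-0.0002, 0.001, 0], 0],
    [[-0.0002, 0.004, 0], 0],
    [[-0.0002, 0.008, 0], 0],
    [[-0.0002, 0.013, 0], 0],
    [[-0.0002, 0.018, 0], 0],
    [[-0.0002, 0.023, 0], 0],
    [[-0.0002, 0.028, 0], 0],
    [[-0.0002, 0.033, 0], 0],
    [[-0.0002, 0.038, 0], 0],
    [[-0.0002, 0.043, 0], 0],
    [[-0.0002, 0.048, 0], 0],
    [[-0.0002, 0.052, 0], 0]
  ],
  "grip_force": 25
}}

```text
time: 27.27
tcp_pos: [0.4906, -0.3561, 0.2917]
tool_rot: [0.478, 0.521, -0.478, 0.521]
contact_force: [-3.1, -0.1, -1.3]
finger_gap: 0.0084
```

```bash
python3 to.py .5412 -.3524 5
```

```text
27.27 [ 0.4906 -0.3561  0.2917] yaw 4.95 F [-3.1  -0.1  -1.29] gap 0.0084
shift [0.     0.0507 0.0007] turn -0.05
```

Emit:
{"op": "jog_arm", "data": {
  "increments": [
    [[0, 0.004, 0], 0],
    [[0, 0.008, 0], 0],
    [[0, 0.012, 0], 0],
    [[0, 0.016, 0], 0],
    [[0, 0.02, 0], 0],
    [[0, 0.024, 0], 0],
    [[0, 0.028, 0], 0],
    [[0, 0.031, 0], 0],
    [[0, 0.034, 0], 0],
    [[0, 0.036, 0], 0],
    [[0, 0.037, 0], 0],
    [[0, 0.038, 0], 0]
  ]
}}

```text
time: 28.27
tcp_pos: [0.5279, -0.3529, 0.2917]
tool_rot: [0.478, 0.521, -0.478, 0.521]
contact_force: [-2.9, 0.6, -2.3]
finger_gap: 0.0081
```

Emit:
{"op": "jog_arm", "data": {
  "increments": [
    [[0, 0.001, 0], 0],
    [[0, 0.002, 0], 0],
    [[0, 0.003, 0], 0],
    [[0, 0.004, 0], 0]
  ]
}}

```text
time: 28.6
tcp_pos: [0.5318, -0.3526, 0.2917]
tool_rot: [0.478, 0.521, -0.478, 0.521]
contact_force: [-1.9, -0.4, -1.8]
finger_gap: 0.0082
```

```bash
python3 to.py .5412 -.3524 5
```

```text
28.6 [ 0.5318 -0.3526  0.2917] yaw 4.92 F [-1.93 -0.37 -1.78] gap 0.0082
shift [-0.      0.0094  0.0006] turn -0.08
```

Now I'll creep in and watch the force.

Emit:
{"op": "jog_arm", "data": {
  "increments": [
    [[0, 0.001, 0], 0],
    [[0, 0.002, 0], 0],
    [[0, 0.003, 0], 0],
    [[0, 0.004, 0], 0]
  ]
}}

```text
time: 28.93
tcp_pos: [0.5359, -0.3522, 0.2917]
tool_rot: [0.478, 0.521, -0.478, 0.521]
contact_force: [-2.5, -0.0, -0.9]
finger_gap: 0.0081
```

Emit:
{"op": "jog_arm", "data": {
  "increments": [
    [[0, 0.0007, 0], 0],
    [[0, 0.0014, 0], 0],
    [[0, 0.002, 0], 0]
  ]
}}

```text
time: 29.18
tcp_pos: [0.5379, -0.352, 0.2917]
tool_rot: [0.478, 0.521, -0.478, 0.521]
contact_force: [-2.2, -0.0, -1.6]
finger_gap: 0.0081
```

Emit:
{"op": "jog_arm", "data": {
  "increments": [
    [[0, 0.0005, 0], 0],
    [[0, 0.001, 0], 0]
  ]
}}

```text
time: 29.35
tcp_pos: [0.5388, -0.352, 0.2917]
tool_rot: [0.478, 0.521, -0.478, 0.521]
contact_force: [-3.0, -0.3, -1.3]
finger_gap: 0.0082
```

Emit:
{"op": "jog_arm", "data": {
  "increments": [
    [[0, 0.0005, 0], 0],
    [[0, 0.001, 0], 0]
  ]
}}

```text
time: 29.52
tcp_pos: [0.5398, -0.3519, 0.2917]
tool_rot: [0.478, 0.521, -0.478, 0.521]
contact_force: [-3.1, -0.5, -1.7]
finger_gap: 0.0076
```

Emit:
{"op": "jog_arm", "data": {
  "increments": [
    [[0, 0.0005, 0], 0],
    [[0, 0.001, 0], 0]
  ]
}}

```text
time: 29.68
tcp_pos: [0.5408, -0.3518, 0.2918]
tool_rot: [0.478, 0.521, -0.478, 0.521]
contact_force: [-1.8, -0.0, -1.0]
finger_gap: 0.0082
```

Emit:
{"op": "jog_arm", "data": {
  "increments": [
    [[0, 0.0005, 0], 0],
    [[0, 0.001, 0], 0]
  ]
}}

```text
time: 29.85
tcp_pos: [0.5418, -0.3517, 0.2917]
tool_rot: [0.478, 0.521, -0.478, 0.521]
contact_force: [-4.5, 0.2, 0.6]
finger_gap: 0.0084
```

Emit:
{"op": "jog_arm", "data": {
  "increments": [
    [[0, 0.0005, 0], 0],
    [[0, 0.001, 0], 0]
  ]
}}

```text
time: 30.02
tcp_pos: [0.5422, -0.3521, 0.2918]
tool_rot: [0.478, 0.521, -0.478, 0.521]
contact_force: [-6.2, -1.4, 1.2]
finger_gap: 0.0082
```

Emit:
{"op": "jog_arm", "data": {
  "increments": [
    [[0, 0.0005, 0], 0],
    [[0, 0.001, 0], 0]
  ]
}}

```text
time: 30.18
tcp_pos: [0.5427, -0.3524, 0.2919]
tool_rot: [0.478, 0.521, -0.479, 0.52]
contact_force: [-8.2, -1.1, 2.7]
finger_gap: 0.0082
```

```bash
python3 st.py; python3 -c "
from h import *
print(manip.observe()['moment'].round(3))"
```

```text
30.18 [ 0.5427 -0.3524  0.2919] yaw 4.88 F [-8.24 -1.1   2.68] gap 0.0082
[-0.354  1.734  0.127]
```

Emit:
{"op": "jog_arm", "data": {
  "increments": [
    [[0, 0.0005, 0], 0],
    [[0, 0.001, 0], 0]
  ],
  "grip_force": 8
}}

```text
time: 30.35
tcp_pos: [0.5431, -0.3529, 0.292]
tool_rot: [0.478, 0.521, -0.479, 0.52]
contact_force: [-9.5, -2.7, 3.0]
finger_gap: 0.0087
```

```bash
python3 st.py; python3 -c "
from h import *
print(manip.observe()['moment'].round(3))"
```

```text
30.35 [ 0.5431 -0.3529  0.292 ] yaw 4.84 F [-9.49 -2.72  2.96] gap 0.0087
[-0.651  2.136  0.042]
```

Contact with the wall is on the +y front corner: the tub is trying to yaw positively. I'll help it with a small turn.

Emit:
{"op": "jog_arm", "data": {
  "increments": [
    [[0, 0, 0.0006], -0.3],
    [[0, 0, 0.0011], -0.6],
    [[0, 0, 0.0017], -0.9]
  ],
  "grip_force": 20
}}

```text
time: 30.6
tcp_pos: [0.5432, -0.3538, 0.2918]
tool_rot: [0.474, 0.526, -0.475, 0.523]
contact_force: [-10.1, 0.6, 3.9]
finger_gap: 0.0082
```

```bash
python3 st.py; python3 -c "
from h import *
print(manip.observe()['moment'].round(3))"
```

```text
30.6 [ 0.5432 -0.3538  0.2918] yaw 5.77 F [-10.14   0.62   3.89] gap 0.0082
[ 0.323  2.236 -0.012]
```

Emit:
{"op": "jog_arm", "data": {
  "increments": [
    [[0, 0, 0.0006], -0.3],
    [[0, 0, 0.0011], -0.6],
    [[0, 0, 0.0017], -0.9]
  ]
}}

```text
time: 30.85
tcp_pos: [0.5431, -0.3549, 0.2915]
tool_rot: [0.47, 0.53, -0.471, 0.526]
contact_force: [-12.5, 2.8, 6.0]
finger_gap: 0.0083
```

```bash
python3 st.py; python3 -c "
from h import *
print(manip.observe()['moment'].round(3))"
```

```text
30.85 [ 0.5431 -0.3549  0.2915] yaw 6.67 F [-12.45   2.82   6.03] gap 0.0083
[ 0.65   2.714 -0.126]
```

Emit:
{"op": "jog_arm", "data": {
  "increments": [
    [[0, -0.0006, -0.0005], 0.3],
    [[0, -0.0012, -0.0012], 0.6],
    [[0, -0.0015, -0.0015], 0.8]
  ],
  "grip_force": 3
}}

```text
time: 31.1
tcp_pos: [0.5427, -0.354, 0.2916]
tool_rot: [0.473, 0.525, -0.474, 0.525]
contact_force: [-4.8, -2.5, -1.8]
finger_gap: 0.0089
```

```bash
python3 st.py; python3 -c "
from h import *
print(manip.observe()['moment'].round(3))"
```

```text
31.1 [ 0.5427 -0.354   0.2916] yaw 5.87 F [-4.82 -2.46 -1.85] gap 0.0089
[-0.5    0.936  0.017]
```

Emit:
{"op": "jog_arm", "data": {
  "increments": [
    [[0, 0.0005, 0], 0],
    [[0, 0.001, 0], 0],
    [[0, 0.001, 0], 0]
  ]
}}

```text
time: 31.35
tcp_pos: [0.5438, -0.3539, 0.2917]
tool_rot: [0.473, 0.525, -0.474, 0.525]
contact_force: [-5.6, -2.0, -0.0]
finger_gap: 0.0107
```

```bash
python3 st.py; python3 -c "
from h import *
print(manip.observe()['moment'].round(3))
for n in ('scene','side','wrist'): save(cam(n),n+'7.png')"
```

```text
31.35 [ 0.5438 -0.3539  0.2917] yaw 5.9 F [-5.64 -1.99 -0.01] gap 0.0107
[-0.354  1.246 -0.023]
```

Emit:
{"op": "jog_arm", "data": {
  "increments": [
    [[0, 0, 0], 0],
    [[0, 0, 0], 0],
    [[0, 0, 0], 0],
    [[0, 0, 0], 0],
    [[-0.01, 0, 0], 0],
    [[-0.03, 0, 0], 0],
    [[-0.05, 0, 0], 0],
    [[-0.08, 0, 0], 0],
    [[-0.11, 0, 0], 0],
    [[-0.14, 0, 0], 0],
    [[-0.16, 0, 0], 0],
    [[-0.16, 0, 0], 0]
  ],
  "jaw": 0.2
}}

```text
time: 32.5
tcp_pos: [0.5447, -0.3543, 0.4578]
tool_rot: [0.474, 0.522, -0.473, 0.528]
contact_force: [0.1, -1.0, -0.3]
finger_gap: 0.0525
```

Emit:
{"op": "jog_arm", "data": {
  "increments": [
    [[0, -0.03, 0], 0],
    [[0, -0.06, 0], 0],
    [[0, -0.09, 0], 0],
    [[0, -0.12, 0], 0],
    [[0, -0.12, 0], 0]
  ]
}}

```text
time: 32.92
tcp_pos: [0.4191, -0.3679, 0.4525]
tool_rot: [0.475, 0.524, -0.475, 0.523]
contact_force: [-0.0, -1.1, 0.4]
finger_gap: 0.0528
```

```bash
python3 st.py; python3 - <<'E'
from h import *
ims=[]
for n,(x,y,w,h),W in(("scene",(70,240,135,130),290),("side",(310,180,140,135),290),("wrist",(200,60,312,300),218)):
    c=cam(n);save(c,n+"8.png");s=W/w
    im=c["image"][y:y+h,x:x+w,::-1].copy();im=cv2.resize(im,None,fx=s,fy=s,interpolation=cv2.INTER_CUBIC)
    if n!="wrist":
        for g in range(0,500,20):
            for a,ax in((int((g-x)*s),1),(int((g-y)*s),0)):
                if 0<a<im.shape[ax]:
                    cv2.line(im,*(((a,0),(a,5)) if ax else ((0,a),(5,a))),(0,0,255),1);cv2.putText(im,str(g),(a+1,15) if ax else (6,a+4),0,.35,(0,0,255))
    ims.append(cv2.copyMakeBorder(im,0,300-im.shape[0] if im.shape[0]<300 else 0,0,0,cv2.BORDER_CONSTANT)[:300])
cv2.imwrite("pics/f8.png",np.hstack(ims))
E
```

```text
32.92 [ 0.4191 -0.3679  0.4525] yaw 5.57 F [-0.05 -1.12  0.41] gap 0.0528
```

View pics/f8.png

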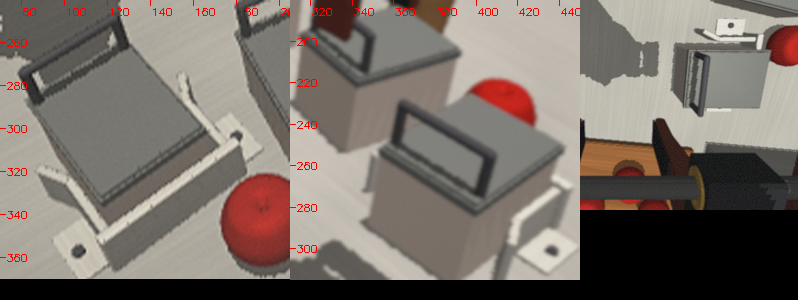

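```bash
cat > edge.py <<'E'
from h import *
def line(c,g,p,q,sign,half=5):
    """subpixel edge pts: strongest signed gradient along normal"""
    p,q=np.array(p,float),np.array(q,float);d=(q-p)/np.linalg.norm(q-p);n=np.array([-d[1],d[0]]);t=np.arange(-half,half+.01,.25);P=[]
    for s in np.linspace(.08,.92,30):
        x=p+s*(q-p)+t[:,None]*n
        v=cv2.remap(g,x[:,0].astype(np.float32)[None],x[:,1].astype(np.float32)[None],cv2.INTER_LINEAR)[0]
        k=np.argmax(sign*np.gradient(cv2.GaussianBlur(v[None],(0,0),2)[0]));P.append(x[k])
    P=np.array(P,np.float32);vx,vy,x0,y0=cv2.fitLine(P,cv2.DIST_HUBER,0,.01,.01).ravel()
    D=np.array([vx,vy]);r=(P-[x0,y0])@np.array([-vy,vx]);a,b=[np.array([x0,y0])+D*(D@(z-[x0,y0])) for z in(p,q)];return a,b,np.abs(r).mean()
c=cam("scene");g=c["image"].astype(np.float32).mean(2);g2=cv2.imread("pics/scene8.png").astype(np.float32).mean(2)
s=290/135;o=np.array([70,240])
f=lambda u,v:o+np.array([u,v])/s
for n,p,q,sg,z in(("lid front lower",f(104,203),f(213,127),1,.082),("wall top inner",f(110,228),f(232,143),1,.05),("wall top outer",f(105,240),f(240,150),-1,.05),("lid -y side",f(36,112),f(100,195),0,.085)):
    if sg==0: continue
    a,b,r=line(c,g2,p,q,sg);A,B=ray(c,a,z),ray(c,b,z);d=B-A
    print(n,a.round(1),b.round(1),"res",r.round(2),A[:2].round(4),B[:2].round(4),"yaw",np.degrees(np.arctan2(-d[0],d[1])).round(2))
E
python3 edge.py
```

```text
lid front lower [118.9 335.2] [169.4 299.5] res 0.1 [ 0.6597 -0.3904] [ 0.6504 -0.2936] yaw 5.47
wall top inner [120.4 345. ] [176.5 304.5] res 0.15 [ 0.657  -0.3945] [ 0.6461 -0.2824] yaw 5.51
wall top outer [119.  351.9] [180.  307.4] res 0.11 [ 0.6668 -0.4013] [ 0.655  -0.2804] yaw 5.55
```

```bash
python3 -c "
from rig import manip
print(manip.close_job())"
```

```text
the job is handed in; nothing more can be done
None
```

I handed the job in at about 33 s: the full tub is in the metal bay, up against the end wall, and the gripper is clear of everything. No verdict was reported.

- **Finding the full tub:** I raised the handle end of all three tubs by about 1 cm.
  - The middle tub and the one nearest the bay felt light, about 2 N of lift with little push.
  - The tub nearest the crock took 2.7 N of lift plus 2.4 N of push, so it is the full one. Its computed weight (about 10 N) came out above the stated range, but far above the other two.
- **Empties:** I set both empties back down with the gripper at its starting positions before releasing. I did not measure their positions again before hand-in.
- **Sliding it in:** I pulled the full tub back, moved it across in front of the others, and pushed it slowly into the bay. It met the end wall at about 5–8 N. While squaring it up, the force briefly reached about 12 N toward the wall and 6 N downward. I then eased off and released it.
- **Last checks:** In the scene camera the tub's front edge and the end wall are parallel (5.5° each). Their distance apart agrees with contact only to within the camera's error of a few millimetres, so being flush rests mainly on the contact forces. In the final pictures the tub stood upright between the side walls and the apple beside the bay looked unmoved.

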